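# Uncover and press the sunken reset key of a charging station

### The arm

A 6-joint arm with a two-finger parallel gripper is mounted at the origin on the work surface. World frame = base frame: x ahead of the robot, y to its left, z up, the work surface at z = 0. Lengths are in mm, angles in rad, forces in N, time in s.
With the tool pointing down it reaches from about 300 to 775 mm from the base axis. Payload 14.6 kg.
Tool frame: the origin (TCP) lies at the very end of the fingers, on their centre line; the grasp point (between the pads) lies 19 mm behind it (grasp_offset is the distance from the TCP to the grasp point, in mm); z points along the fingers, y is the line along which they close (so a half turn about z gives the same grasp; the last joint's range is limited). The gripper opens to 94 mm and grips with 3 to 60 N. Pads are 16 mm wide; open, the fingers measure 119 mm over their backs; the gripper's body (75 mm by 177 mm) begins 78 mm behind the grasp point.
Start: joints at [1.117, 0.3, 1.521, -0, 1.321, -0.067], TCP at [207.471, 509.357, 205.446] pointing down, gripper open.
Joint ranges: [-3.03, 3.03], [-0.79, 2.21], [0.23, 2.52], [-1.04, 4.18], [0, 3.07], [-2.55, 2.55]. Speed limits (rad/s): [2.22, 2.22, 2.57, 3.14, 3.14, 3.14].

### API

Orientations are given as a unit quaternion [x, y, z, w].
In Python, from plant import state, read_camera, camera_info, finish_job, grasp_offset gives the robot as it stands.
- The arm moves only by the tool move_arm, never from a script. Its argument "increments" is a list of rows, each a list of 7 numbers: the shift along the tool's x, y, z scaled (see below), then the turn, a rotation vector about the tool's x, y, z scaled (see below), then the opening, from -1 (shut) to 1 (fully open), so that 0 is half open. In form: [[tx, ty, tz, rx, ry, rz, jaw], ...]. A call has 1 to 20 rows; each row shifts and turns the commanded pose from where the row before left it, along the tool's axes as they then stand; what a row does not reach is not made up. The controller multiplies each number of a shift by 2 cm and each number of a turn by 6 degrees. A row lasts 1/10 s, in which the tool goes at most 50 mm and 8.59 degrees, less where a joint would pass 70% of its speed; a pose out of reach is approached as far as the arm can. A call with a number of a shift or a turn outside -1 to 1 is refused whole. A call with a gripper value outside its range is refused whole. The fingers move at their own pace and stop on an object; "grip_force" is the grip in N (left out, the last holds). Time passes only in rows, so rows that do not move let the fingers close. It gives the time, the measured TCP pose, the force, the opening and the grip force at its end, in the units of the state.
- state(): the state, without advancing time (a new reading comes with each control period).
- read_camera(name): name is "scene" or "top" or "wrist"; returns (picture, depth): 400x640x3 uint8, red, green, blue; 400x640 float32, mm along the optical axis (not along the pixel's ray), 0 where there is no reading.
- camera_info(name): a dict with "vertical_fov" (degrees; the focal length in pixels is half the picture's height over the tangent of half this angle, whatever the lens; pixels are square), "cx", "cy" (the principal point, pixels), "k1" (the pictures are not rectified: a ray, as slopes to the right and down, at radius r is drawn at 1 + k1 r^2 times it, then the intrinsics apply), "R" (3x3) and "t" (3): a world point X has camera coordinates R X + t. Camera axes: x right, y down, z forward; pixel columns grow to the right and rows downward; lengths in mm; the calibration is good to about 2 mm. A picture is of the moment at which its call begins: read the wrist's pose just before it. camera_info takes no time and is no camera call; for the wrist camera it gives the pose at the moment of the call.
- finish_job(): hands the job in; it is judged then, once.
The state is a dict: "time_s": time; "joint_pos": joint angles; "qvel": joint speeds; "joint_torque": joint torques, N m; "ee_pos": TCP position; "orientation": TCP orientation; "wrist_force": force on the tool from outside, world axes, zero at the start; "wrist_torque": the same for the moment, N m; "grip_width": opening from 0.0 (shut) to 1.0 (fully open); "gripper_force": force on a finger pad.
Only numpy, scipy, OpenCV 4.12 (cv2) and the standard library are available. Lean on these libraries where they do the work, as an engineer would, in place of code of your own. Each camera call takes 0.05 s, during which the arm holds its last target. There are 200 camera calls.

### The job

The charging station on the desk has tripped. Push the yellow model car, on its wooden plinth, along the station's rails towards the yellow stop until the recessed well beneath it is completely uncovered - slide it, never lift it, and leave it standing flat on the station. Then reach a fingertip into the well, press the sunken red reset key fully down and keep it down for a good second, let it come back up, and draw clear without disturbing the other things on the desk.

Things in the scene. Friction and masses are not known exactly. Their poses are not given: they have to be found in the camera images.
- charger: Grey and black charging station fixed to the desk, 110 (x) x 310 (y) x 55 high (all in mm); origin at the centre of its underside. On its flat deck, 55 above the table, two aluminium rails 8 high run along y, inner faces at x = -30 and +30. The channel is open at the -y end (y = -155), near which lies the well (x = 0, y = -85). White sockets on its -x side, which faces the robot roughly.
- stop (a point): Middle of the inner face of the yellow stop, 14 high, that closes the channel at the station's +y end (y = +149); this point is level with the deck.
- well_mouth (a point): Centre of the well's mouth, level with the deck (55 above the table). The well is a square hole 48 x 48, parallel to the station's axes, 20 deep. At the start it is hidden under the model's plinth.
- key_top (a point): Centre of the top of the red reset key, a round key 36 across, in the middle of the well: 12 below the deck (43 above the table) when it is up. It moves straight down.
- reset_key (a joint): Travel of the reset key in m: 0 is up, 0.005 is fully down (key top then 17 below the deck, 3 above the well's floor). It is sprung: it starts to move at about 1.5 N, is fully down at about 5 N, and comes back up when released.
- model: Yellow model car fixed on a dark wooden plinth, one loose piece, 0.14-0.28 kg. Plinth 56 (x) x 100 (y) x 8 high, 7 longer than the car at each end; roof 36 above its underside. Origin: centre of the underside; axes as the station's. Starts between the rails over the well, at y = -103 to -70 of the station; the well is uncovered past y = -11; it meets the stop at y = +99.
- blue_coupe: Bystander: loose blue model car without a plinth, 86 long (its own y) x 37 wide x 28 high; origin at the centre of its underside. Stands on the table close to the charging station.
- green_coupe: Bystander: loose green model car without a plinth, 86 long (its own y) x 37 wide x 28 high; origin at the centre of its underside. Stands on the table close to the charging station.
- cat: Bystander: loose black cat figurine, 38 across and 69 high, origin at the centre of its underside. Stands on the table close to the charging station.
- tin: Bystander: loose white round tin with coloured dots, 71 across, 112 high, origin at the centre of its underside.
- glue: Bystander: loose glue bottle with orange cap, 40 across, 100 high, origin at the centre of its underside.
- mug: Bystander: loose blue mug, 80 across plus a handle, 90 high, origin at the centre of its underside.
There are look-alikes about, which are no part of the job. Leave any pink look-alike of the model alone.

How it is judged:
By the outcome, as a careful person would: the job done as asked, in the order asked, and still so for the second after the job is handed in, with the robot touching nothing.
It also fails if it takes over 45 s, if anything falls off the work surface, if the arm or the gripper's body presses on something with over 40 N, if the wrist force passes 120 N, or if a joint passes its speed limit or range.

## Working session

There is one attempt and no reset: what is moved stays moved. The work goes in short steps, Python scripts to look and compute and a tool call to move; the robot and the scene stay as the last step left them, time stands still between calls to the robot, and variables do not carry over. Pictures are saved under pics/ and viewed, at most 10 in all, crops included, and the job is handed in when it is done.

Besides the shell and the picture viewer there is one more tool, called after "Request:" as a command line: name --pt "numbers of a row" for each row, then --argument value for the rest. move_arm: Moves the arm, as the interface text tells. Its arguments: {"type":"object","properties":{"increments":{"type":"array","items":{"type":"array","items":{"type":"number","minimum":-1,"maximum":1}}},"grip_force":{"type":"number"}},"required":["increments"]}

```bash
mkdir -p pics; cat > h.py <<'E'
import numpy as np, cv2
from plant import *
def save(n,f):
    ci=camera_info(n); p,d=read_camera(n); cv2.imwrite(f'pics/{f}.png',p[:,:,::-1]); np.savez(f'pics/{f}.npz',p=p,d=d,**{k:np.array(v) for k,v in ci.items()}); return p,d,ci
def load(f): 
    z=np.load(f'pics/{f}.npz'); return z['p'],z['d'],z
def ray(ci,u,v):
    f=200/np.tan(np.radians(float(ci['vertical_fov']))/2)
    K=np.array([[f,0,float(ci['cx'])],[0,f,float(ci['cy'])],[0,0,1]])
    s=cv2.undistortPoints(np.array([[[u,v]]],float),K,np.array([float(ci['k1']),0,0,0]))[0,0]
    R=np.array(ci['R']);t=np.array(ci['t'])
    return -R.T@t, R.T@np.array([s[0],s[1],1])
def onplane(ci,u,v,z):
    o,d=ray(ci,u,v); return o+d*(z-o[2])/d[2]
def bydepth(ci,u,v,dm):
    o,d=ray(ci,u,v); return o+d*dm
E
python3 -c "
from h import *
s=state();print(s['time_s'],s['ee_pos'],s['orientation'],s['wrist_force'])
save('top','top0');save('scene','sc0')
for n in('top','scene'):
  c=camera_info(n);print(n,-np.array(c['R']).T@np.array(c['t']))
"
```

```text
0.0 [207.35156077 509.10612729 204.88438675] [ 1.92196232e-01  9.81356327e-01 -5.87164702e-04 -1.48837171e-04] [-0.4266013   0.18138158 -0.02374372]
top [ 351.19401111  -39.17314211 1312.0780493 ]
scene [1023.35050371  331.55216989 1098.01878011]
```

View pics/top0.png

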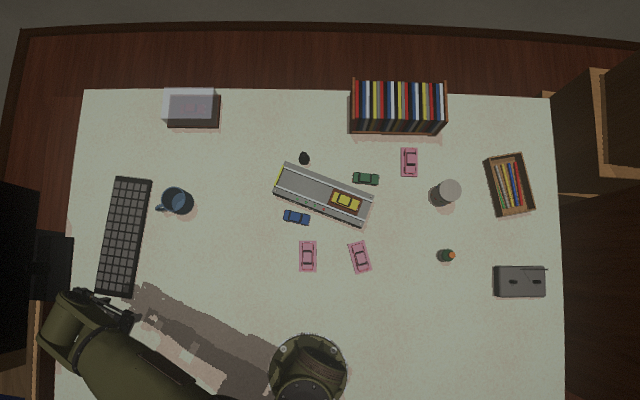

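View pics/sc0.png

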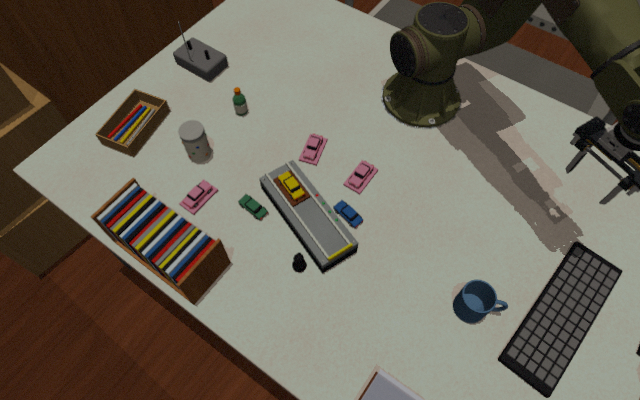

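The top view shows the station running from the yellow stop (279,175) to its open end (370,215). 

What could be taken for the model:
- **Yellow car on a plinth (346,201):** this is the one I choose.
- **Pink look-alikes (409,162), (308,256), (360,257):** leave alone.
- **Blue car (296,217) and green car (366,179):** bystanders.
- **Yellow stop (279,175):** part of the station.

I'll check the choice in a close crop.

```bash
python3 -c "
from h import *
p,d,c=load('top0')
cv2.imwrite('pics/crop0.png',cv2.resize(p[145:235,265:385,::-1],None,fx=6,fy=6,interpolation=cv2.INTER_CUBIC))
hsv=cv2.cvtColor(p,cv2.COLOR_RGB2HSV)
m=cv2.inRange(hsv,(22,120,90),(34,255,255)); m[:150]=0;m[240:]=0;m[:,:265]=0;m[:,385:]=0
n,l,s,ce=cv2.connectedComponentsWithStats(m)
for i in range(1,n):
  if s[i,4]>8: print(s[i],ce[i],onplane(c,*ce[i],65), d[int(ce[i][1]),int(ce[i][0])])
for name,u,v,z in [('blue',296,217,20),('green',366,179,20),('cat',304,158,40),('tin',448,190,112),('glue',450,256,100)]: print(name,onplane(c,u,v,z))
for uv in [(310,185),(320,189),(300,180)]: print(bydepth(c,*uv,d[uv[1],uv[0]]))
"
```

```text
[274 165  10  21  40] [278.5  174.65] [624.39932621 107.2622207   65.        ] 1272.8022
[332 192   7  11  47] [334.93617021 196.65957447] [557.18139882 -74.02083611  65.        ] 1247.0847
[338 194  13  12  90] [344.08888889 199.47777778] [ 548.80875361 -103.06576838   65.        ] 1235.131
[349 198  11  12  74] [353.87837838 203.87837838] [ 535.45128132 -134.12848831   65.        ] 1243.934
blue [494.85800165  50.00846351  20.        ]
green [ 625.96426642 -176.83604869   20.        ]
cat [687.45502492  28.80189055  40.        ]
tin [ 577.97771401 -420.90324033  112.        ]
glue [ 376.58208593 -426.0826769   100.        ]
[595.45417804   6.2285475   52.00547942]
[582.74262766 -26.16337294  54.05675675]
[611.13368031  38.83290316  51.93411014]
```

View pics/crop0.png

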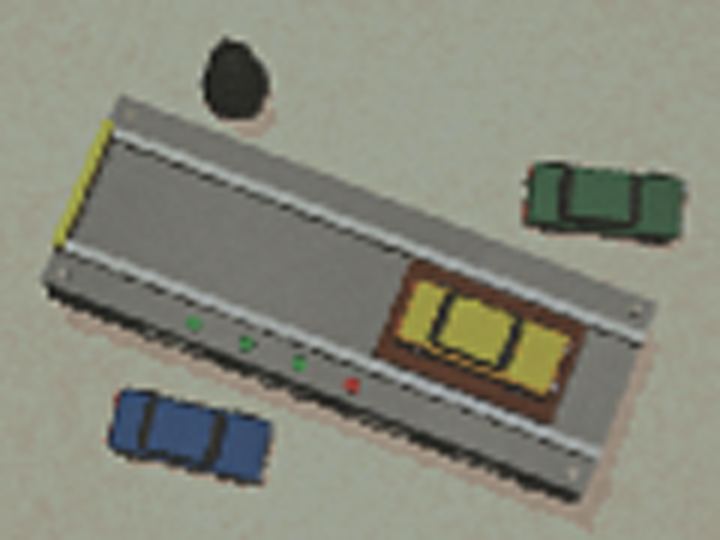

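The crop shows the yellow car on its dark wooden plinth at crop (480,340), between the rails. The yellow stop is at (85,185) and the deck corners are at (122,96), (655,300), (580,500) and (45,285). So the choice is right. Next I'll work out the station frame.

```bash
cat > fr.py <<'E'
from h import *
p,d,c=load('top0')
P=np.array([onplane(c,265+(x+.5)/6-.5,145+(y+.5)/6-.5,55)[:2] for x,y in [(122,96),(655,300),(580,500),(45,285)]])
M=np.array([[55,155],[55,-155],[-55,-155],[-55,155]],float)
C=P.mean(0);H=M.T@(P-C);a=np.arctan2(H[0,1]-H[1,0],H[0,0]+H[1,1])
ex=np.array([np.cos(a),np.sin(a)]);ey=np.array([-np.sin(a),np.cos(a)])
def st(x,y): return C+x*ex+y*ey
def inst(p): q=np.array(p)[:2]-C; return np.array([q@ex,q@ey])
E
python3 -c "
from fr import *
print(P,C,np.degrees(a),[np.linalg.norm(P[i]-P[(i+1)%4]) for i in range(4)])
print('fit',[inst(q) for q in P])
for u,v in [(410,262),(585,325),(552,422),(378,355)]: print('plinth',inst(onplane(c,265+u/6-.4,145+v/6-.4,63)))
print('appr',st(0,-185),'well',st(0,-85),'stop',inst([624.4,107.3]))
"
```

```text
[[ 673.59432522   89.54220989]
 [ 568.30292898 -198.12489741]
 [ 460.91810844 -158.93413298]
 [ 569.21556668  126.69335548]] [568.00773233 -35.20586626] -20.36323960244844 [np.float64(306.3309366477853), np.float64(114.31279761157955), np.float64(305.4691500365595), np.float64(110.79319859064681)]
fit [array([ 55.57933889, 153.69303234]), array([  56.96778554, -152.63475772]), array([ -57.34330234, -153.2599661 ]), array([-55.20382209, 152.20169148])]
plinth [ 26.49586491 -24.35173922]
plinth [  29.09846561 -122.49209653]
plinth [ -25.41831002 -124.63167028]
plinth [-26.01437998 -26.84844407]
appr [ 503.63316673 -208.64437208] well [ 538.43022922 -114.89382839] stop [  3.28020221 153.22287703]
```

Request:
move_arm --pt "-0.6 -0.65 0 0 0 -0.3 -1" --pt "-0.6 -0.65 0 0 0 0 -1" --pt "-0.6 -0.65 0 0 0 0 -1" --pt "-0.6 -0.65 0 0 0 0 -1" --pt "-0.6 -0.65 0 0 0 0 -1" --pt "-0.6 -0.65 0 0 0 0 -1" --pt "-0.6 -0.65 0 0 0 0 -1" --pt "-0.6 -0.65 0 0 0 0 -1" --pt "-0.6 -0.65 0 0 0 0 -1" --pt "-0.6 -0.65 0 0 0 0 -1" --pt "-0.6 -0.65 0 0 0 0 -1" --pt "-0.6 -0.65 0 0 0 0 -1" --pt "-0.6 -0.65 0 0 0 0 -1" --pt "-0.6 -0.65 0 0 0 0 -1" --pt "-0.6 -0.65 0 0 0 0 -1" --pt "-0.6 -0.65 0 0 0 0 -1" --pt "-0.6 -0.65 0 0 0 0 -1" --pt "-0.6 -0.65 0 0 0 0 -1" --pt "-0.6 -0.65 0 0 0 0 -1" --pt "-0.6 -0.65 0 0 0 0 -1" --grip_force 20

```text
time_s: 2.1
ee_pos: [341.6, 180.9, 205.4]
orientation: [0.177, 0.984, -0.0, -0.0]
wrist_force: [-0.2, -0.6, -0.9]
grip_width: 0.002
gripper_force: 0.0
```

Request:
move_arm --pt "-0.6 -0.65 0 0 0 0 -1" --pt "-0.6 -0.65 0 0 0 0 -1" --pt "-0.6 -0.65 0 0 0 0 -1" --pt "-0.6 -0.65 0 0 0 0 -1" --pt "-0.6 -0.65 0 0 0 0 -1" --pt "-0.6 -0.65 0 0 0 0 -1" --pt "-0.6 -0.65 0 0 0 0 -1" --pt "-0.6 -0.65 0 0 0 0 -1" --pt "-0.6 -0.65 0 0 0 0 -1" --pt "-0.6 -0.65 0 0 0 0 -1" --pt "-0.6 -0.65 0 0 0 0 -1" --pt "-0.6 -0.65 0 0 0 0 -1" --pt "-0.6 -0.65 0 0 0 0 -1" --pt "-0.6 -0.65 0 0 0 0 -1" --pt "-0.6 -0.65 0 0 0 0 -1" --pt "-0.6 -0.65 0 0 0 0 -1" --pt "-0.6 -0.65 0 0 0 0 -1" --pt "-0.6 -0.65 0 0 0 0 -1" --pt "0 0 0 0 0 0 -1" --pt "0 0 0 0 0 0 -1"

```text
time_s: 4.1
ee_pos: [462.3, -112.6, 205.2]
orientation: [0.177, 0.984, 0.0, -0.0]
wrist_force: [0.0, 0.3, -0.4]
grip_width: 0.006
gripper_force: 0.0
```

```bash
python3 -c "
from fr import *
s=state();print(s['time_s'],s['ee_pos'],inst(s['ee_pos']),s['orientation'],s['grip_width'],s['wrist_force'])
save('wrist','w1')
"
```

```text
4.1 [ 462.3490747  -112.64637195  205.23174337] [ -72.10854483 -109.36700425] [ 1.77056453e-01  9.84200657e-01  8.78515958e-05 -2.65577049e-04] 0.006141036511738234 [ 0.03905919  0.25237975 -0.38757822]
```

View pics/w1.png

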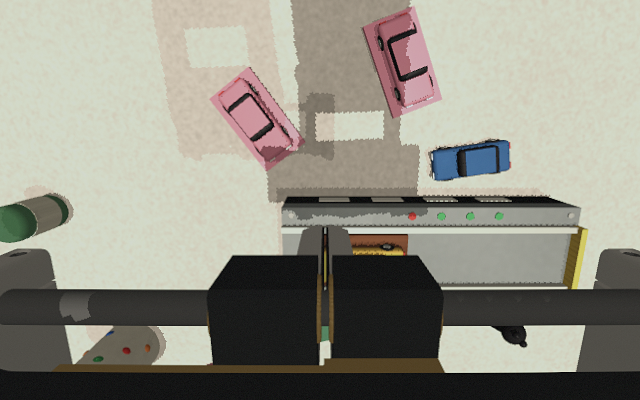

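The wrist view shows the station lying horizontally in the picture, with its near rail from (283,229) to (580,228), the stop at (577,260) and the plinth at (380,245). I'll use the rail and stop to check the frame.

```bash
python3 -c "
from fr import *
p,d,w=load('w1')
for n,u,v,z in [('railL',283,230,63),('railR',580,229,63),('stop in top',581,232,69),('corner L',283,224,55),('cornerR',580,224,55),('ledge edge L',284,208,55),('edge R',579,207,55),('plinth',407,235,63)]:
  print(n,inst(onplane(w,u,v,z)), bydepth(w,u,v,d[v,u])[2])
q=cv2.resize(p[190:300,270:600,::-1],None,fx=2.4,fy=2.4,interpolation=2);cv2.imwrite('pics/w1c.png',q)
"
```

```text
railL [ -31.02086347 -151.79463533] 61.47497035166873
railR [-31.65615609 151.39322478] 65.33967045380308
stop in top [-30.46114899 148.08608506] 67.67840198828196
corner L [ -34.89856307 -152.65620469] 54.16578496023595
cornerR [-34.50210972 156.94145262] -1.3158298743667842
ledge edge L [ -52.00753556 -151.13245557] 54.430681860696325
edge R [-52.81004053 152.66494499] -0.6681308479953145
plinth [-25.56591231 -25.5860802 ] 61.55412823137476
```

View pics/w1c.png

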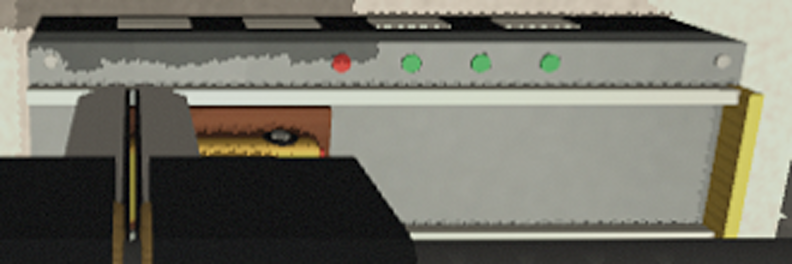

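Request:
move_arm --pt "-0.6 -0.5 0 0 0 0 -1" --pt "-0.6 -0.5 0 0 0 0 -1" --pt "-0.6 -0.5 0 0 0 0 -1" --pt "-0.6 -0.5 0 0 0 0 -1" --pt "-0.6 -0.5 0 0 0 0 -1" --pt "-0.6 -0.3 0 0 0 0 -1" --pt "0 0 0.7 0 0 0 -1" --pt "0 0 0.7 0 0 0 -1" --pt "0 0 0.7 0 0 0 -1" --pt "0 0 0.7 0 0 0 -1" --pt "0 0 0.7 0 0 0 -1" --pt "0 0 0.7 0 0 0 -1" --pt "0 0 0.7 0 0 0 -1" --pt "0 0 0.7 0 0 0 -1" --pt "0 0 0.7 0 0 0 -1" --pt "0 0 0.5 0 0 0 -1" --pt "0 0 0.5 0 0 0 -1" --pt "0 0 0 0 0 0 -1"

```text
time_s: 5.95
ee_pos: [510.1, -190.0, 58.1]
orientation: [0.177, 0.984, 0.0, -0.001]
wrist_force: [-0.4, 0.2, 0.1]
grip_width: 0.004
gripper_force: 0.0
```

Request:
move_arm --pt "0 0.4 0 0 0 0 -1" --pt "0 0.4 0 0 0 0 -1" --pt "0 0.2 0 0 0 0 -1" --pt "0 0.2 0 0 0 0 -1" --pt "0 0.2 0 0 0 0 -1" --pt "0 0.2 0 0 0 0 -1" --pt "0 0.2 0 0 0 0 -1" --pt "0 0.2 0 0 0 0 -1" --pt "0 0.2 0 0 0 0 -1" --pt "0 0.2 0 0 0 0 -1" --pt "0 0.2 0 0 0 0 -1"

```text
time_s: 7.05
ee_pos: [528.8, -141.2, 59.5]
orientation: [0.177, 0.984, -0.0, -0.0]
wrist_force: [-0.4, -1.0, -0.7]
grip_width: 0.006
gripper_force: 0.8
```

```bash
python3 -c "
from fr import *
s=state();print(s['time_s'],s['ee_pos'],inst(s['ee_pos']),s['wrist_force'])
p,_,_=save('scene','sc1');cv2.imwrite('pics/sc1c.png',cv2.resize(p[130:290,220:420,::-1],None,fx=3.5,fy=3.5,interpolation=2))
"
```

```text
7.05 [ 528.78871272 -141.20640559   59.46090869] [   0.11702979 -113.0231487 ] [-0.44369515 -0.95397593 -0.74397276]
```

View pics/sc1c.png

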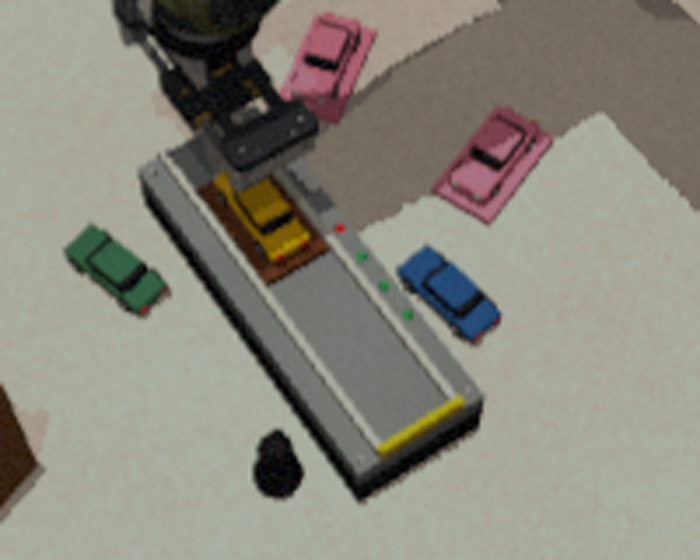

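The scene view shows the plinth flat and straight between the rails, at crop (265,230), with the gripper behind it. It is sliding with about 1 N, so I'll keep pushing.

Request:
move_arm --pt "0 0.25 0 0 0 0 -1" --pt "0 0.25 0 0 0 0 -1" --pt "0 0.25 0 0 0 0 -1" --pt "0 0.25 0 0 0 0 -1" --pt "0 0.25 0 0 0 0 -1" --pt "0 0.25 0 0 0 0 -1" --pt "0 0.25 0 0 0 0 -1" --pt "0 0.25 0 0 0 0 -1" --pt "0 0.25 0 0 0 0 -1" --pt "0 0.25 0 0 0 0 -1" --pt "0 0.25 0 0 0 0 -1" --pt "0 0.25 0 0 0 0 -1" --pt "0 0.25 0 0 0 0 -1" --pt "0 0.25 0 0 0 0 -1" --pt "0 0.25 0 0 0 0 -1" --pt "0 0.2 0 0 0 0 -1" --pt "0 0.1 0 0 0 0 -1" --pt "0 0 0 0 0 0 -1"

```text
time_s: 8.9
ee_pos: [557.0, -65.2, 59.4]
orientation: [0.177, 0.984, 0.0, 0.0]
wrist_force: [0.0, -0.1, -0.2]
grip_width: 0.007
gripper_force: 0.1
```

Request:
move_arm --pt "0 -0.3 0 0 0 0 -1" --pt "0 -0.3 -0.2 0 0 0 -1" --pt "0 -0.4 -0.5 0 0 0 -1" --pt "0 -0.5 -0.8 0 0 0 -1" --pt "0 -0.6 -0.8 0 0 0 -1" --pt "0 -0.7 -0.8 0 0 0 -1" --pt "0 -0.7 -0.8 0 0 0 -1" --pt "0 -0.7 -0.5 0 0 0 -1" --pt "0 -0.7 0 0 0 0 -1" --pt "0 -0.7 0 0 0 0 -1" --pt "0 -0.7 0 0 0 0 -1" --pt "0 0 0 0 0 0 -1"

```text
time_s: 10.1
ee_pos: [512.2, -185.1, 146.8]
orientation: [0.178, 0.984, 0.0, -0.001]
wrist_force: [0.2, -0.2, 0.2]
grip_width: 0.006
gripper_force: 0.0
```

```bash
python3 -c "
from fr import *
s=state();print(s['time_s'],s['ee_pos'],inst(s['ee_pos']),s['wrist_force'])
p,_,_=save('scene','sc2');save('top','top2')
a=cv2.resize(p[130:290,220:420,::-1],None,fx=2.6,fy=2.6,interpolation=2)
t=load('top2')[0][145:235,265:385,::-1];b=cv2.resize(t,None,fx=2.3,fy=2.3,interpolation=2)
o=np.zeros((416,800,3),np.uint8);o[:a.shape[0],:520]=a[:416];o[:b.shape[0],522:522+b.shape[1]]=b;cv2.imwrite('pics/m2.png',o)
"
```

```text
10.1 [ 512.22365659 -185.07064309  146.77904618] [-1.49334257e-01 -1.59910263e+02] [ 0.16441833 -0.17487502  0.15235968]
```

View pics/m2.png

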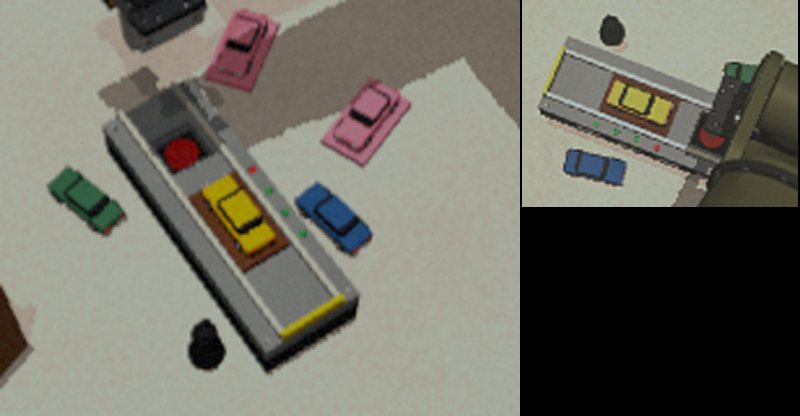

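The well is fully uncovered, with the red key visible at scene pixel (182,153) in the left picture. The plinth stands flat between the rails. I'll measure the key and the plinth now.

```bash
python3 -c "
from fr import *
p,d,w=load('sc2')
h=cv2.cvtColor(p,cv2.COLOR_RGB2HSV)
m=cv2.inRange(h,(0,150,70),(6,255,255))|cv2.inRange(h,(174,150,70),(180,255,255))
m[:170]=0;m[210:]=0;m[:,:270]=0;m[:,310:]=0
n,l,s,ce=cv2.connectedComponentsWithStats(m)
i=1+np.argmax(s[1:,4]);print(s[i],ce[i]);u,v=ce[i];P_=onplane(w,u,v,43);print(P_,inst(P_),bydepth(w,u,v,d[int(v),int(u)]))
for x,y in[(190,195),(250,268),(287,245)]: print('plinth',inst(onplane(w,220+x/2.6,130+y/2.6,63)))
"
```

```text
[283 183  13  12 117] [289.26495726 188.67521368]
[ 543.70353287 -113.82680027   43.        ] [  4.57245641 -82.16470056] [ 543.81782247 -113.720676     43.25138837]
plinth [ 28.63840102 -22.84410048]
plinth [23.96821746 79.04536848]
plinth [-20.26034905  78.53112525]
```

Request:
move_arm --pt "-0.1 0.45 0 0 0 0 -1" --pt "0 0.45 0 0 0 0 -1" --pt "0 0.45 0 0 0 0 -1" --pt "0 0.45 0 0 0 0 -1" --pt "0 0.5 0 0 0 0 -1" --pt "0 0.5 0 0 0 0 -1" --pt "0 0.5 0 0 0 0 -1" --pt "0 0.5 0 0 0 0 -1" --pt "0 0 0.6 0 0 0 -1" --pt "0 0 0.6 0 0 0 -1" --pt "0 0 0.6 0 0 0 -1" --pt "0 0 0.6 0 0 0 -1" --pt "0 0 0.6 0 0 0 -1" --pt "0 0 0.6 0 0 0 -1" --pt "0 0 0.4 0 0 0 -1" --pt "0 0 0.4 0 0 0 -1" --pt "0 0 0.2 0 0 0 -1" --pt "0 0 0.2 0 0 0 -1" --pt "0 0 0 0 0 0 -1" --pt "0 0 0 0 0 0 -1"

```text
time_s: 12.2
ee_pos: [541.5, -113.1, 51.7]
orientation: [0.177, 0.984, -0.0, 0.0]
wrist_force: [-0.3, 0.0, -0.1]
grip_width: 0.007
gripper_force: 0.0
```

Request:
move_arm --pt "0 0 0.1 0 0 0 -1" --pt "0 0 0.1 0 0 0 -1" --pt "0 0 0.1 0 0 0 -1" --pt "0 0 0 0 0 0 -1" --pt "0 0 0 0 0 0 -1"

```text
time_s: 12.7
ee_pos: [541.3, -113.1, 45.4]
orientation: [0.177, 0.984, 0.0, -0.0]
wrist_force: [-0.3, 0.2, -0.1]
grip_width: 0.006
gripper_force: 0.0
```

Request:
move_arm --pt "0 0 0.1 0 0 0 -1" --pt "0 0 0.1 0 0 0 -1" --pt "0 0 0.05 0 0 0 -1" --pt "0 0 0 0 0 0 -1"

```text
time_s: 13.1
ee_pos: [541.5, -113.1, 40.5]
orientation: [0.177, 0.984, -0.0, 0.0]
wrist_force: [-0.5, 0.7, 2.3]
grip_width: 0.005
gripper_force: 1.6
```

Request:
move_arm --pt "0 0 0.1 0 0 0 -1" --pt "0 0 0 0 0 0 -1" --pt "0 0 0 0 0 0 -1"

```text
time_s: 13.4
ee_pos: [541.5, -113.1, 38.6]
orientation: [0.177, 0.984, 0.0, 0.0]
wrist_force: [-0.1, -0.7, 5.2]
grip_width: 0.003
gripper_force: 2.2
```

Nearly down, so I'll press a little further until the force shows the end stop.

Request:
move_arm --pt "0 0 0.1 0 0 0 -1" --pt "0 0 0 0 0 0 -1" --pt "0 0 0 0 0 0 -1"

```text
time_s: 13.7
ee_pos: [541.6, -113.1, 37.9]
orientation: [0.177, 0.984, -0.0, 0.0]
wrist_force: [-6.4, 2.2, 20.7]
grip_width: 0.009
gripper_force: 10.4
```

The key is on its end stop at 20 N. I'll hold it there for 1.6 s.

Request:
move_arm --pt "0 0 0 0 0 0 -1" --pt "0 0 0 0 0 0 -1" --pt "0 0 0 0 0 0 -1" --pt "0 0 0 0 0 0 -1" --pt "0 0 0 0 0 0 -1" --pt "0 0 0 0 0 0 -1" --pt "0 0 0 0 0 0 -1" --pt "0 0 0 0 0 0 -1" --pt "0 0 0 0 0 0 -1" --pt "0 0 0 0 0 0 -1" --pt "0 0 0 0 0 0 -1" --pt "0 0 0 0 0 0 -1" --pt "0 0 0 0 0 0 -1" --pt "0 0 0 0 0 0 -1" --pt "0 0 0 0 0 0 -1" --pt "0 0 0 0 0 0 -1"

```text
time_s: 15.3
ee_pos: [541.6, -113.2, 37.9]
orientation: [0.177, 0.984, -0.0, 0.0]
wrist_force: [-7.3, 1.8, 21.4]
grip_width: 0.006
gripper_force: 10.4
```

Request:
move_arm --pt "0 0 -0.2 0 0 0 -1" --pt "0 0 -0.3 0 0 0 -1" --pt "0 0 -0.4 0 0 0 -1" --pt "0 0 -0.6 0 0 0 -1" --pt "0 0 -0.7 0 0 0 -1" --pt "0 0 -0.7 0 0 0 -1" --pt "0 0 -0.7 0 0 0 -1" --pt "0 0 -0.7 0 0 0 -1" --pt "0 0 -0.7 0 0 0 -1" --pt "0 0 -0.7 0 0 0 -1" --pt "0 0 -0.7 0 0 0 -1" --pt "0 -0.7 0 0 0 0 -1" --pt "0 -0.7 0 0 0 0 -1" --pt "0 -0.7 0 0 0 0 -1" --pt "0 -0.7 0 0 0 0 -1" --pt "0 -0.7 0 0 0 0 -1" --pt "0 -0.7 0 0 0 0 -1" --pt "0 -0.4 0 0 0 0 -1" --pt "0 0 0 0 0 0 -1" --pt "0 0 0 0 0 0 -1"

```text
time_s: 17.3
ee_pos: [509.4, -199.2, 164.4]
orientation: [0.177, 0.984, 0.0, -0.0]
wrist_force: [-0.9, 0.8, -0.5]
grip_width: 0.0
gripper_force: 0.0
```

```bash
python3 -c "
from fr import *
s=state();print(s['time_s'],s['ee_pos'],s['wrist_force'])
p,_,_=save('scene','sc3')
cv2.imwrite('pics/m3.png',cv2.resize(p[130:290,220:420,::-1],None,fx=3,fy=3,interpolation=2))
"
```

```text
17.3 [ 509.35745073 -199.24902465  164.41131803] [-0.92254632  0.84073991 -0.50189797]
```

View pics/m3.png

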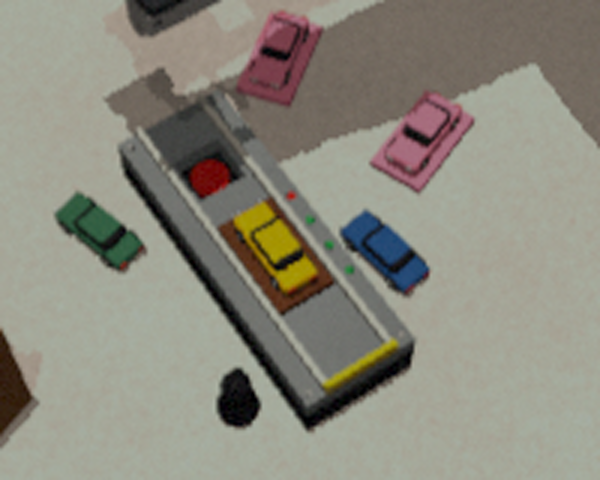

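The last picture shows the well open with the red key up at (210,177), the model flat between the rails, the bystanders where they were, and the gripper clear.

```bash
python3 -c "
from plant import *
print(finish_job())"
```

```text
the job is handed in; nothing more can be done
None
```

Handed in at about 17 s: I slid the model clear of the well, held the reset key on its end stop for about 1.6 s and released it, and the last picture shows the model flat, the key up, and the gripper clear with the nearby bystanders undisturbed.

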